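# Isolate, then hold the terminal cover open

## Task

A colleague wants to look at the terminals in the wider of the two electrical boxes. First switch its isolator off by throwing the longer of the two toggle levers all the way over, away from the robot; only then lift the hinged cover of the wide box by its handle to 60 degrees open and finish while still holding it there with the fingers, since it falls shut when let go. Leave the narrow box, the short lever and everything else on the bench alone.

Things in the scene. Friction and masses are not known exactly. Their poses are not given: they have to be found in the camera images.
- long_lever (a joint): isolator lever, the longer of two toggles on like grey blocks (70 x 50 x 25 mm), one left and one right of the boxes, either way round. Steel rod 10 mm thick, black ball 26 mm across, 100 mm from pivot to ball centre. 0 = leans 29 degrees to the block's -x (robot side, on); 1.0 rad = leans 29 degrees to +x (away from the robot, off, the stop). Stays where left; 1 N at the ball moves it
- long_lever_foot (a point): centre of the underside of the long lever's fixed block, on the bench; its x axis is the way the lever is thrown (turned up to 0.3 rad from straight away from the robot). The pivot lies 22 mm above this point, along the block's y axis
- long_lever_tip (a point): centre of the ball at the end of the long lever
- short_lever (a joint): the short toggle lever (50 mm from pivot to ball centre, otherwise like the long one), to be left alone; 0 = towards the robot, 1.0 = away
- short_lever_tip (a point): centre of the ball at the end of the short lever
- wide_cover (a joint): angle of the wide box's cover, rad: 0 = shut, level; 1.047 = 60 degrees; stop at 1.35; falls shut from anywhere. Grey plate 6 mm thick, 0.35 to 0.7 kg, hinged along the box's far upper edge: its near edge swings up and away from the robot. The box is fixed, 180 deep (x), 200 wide (y), 90 mm high, left or right of the narrow one, turned up to 0.12 rad
- wide_grip (a point): grasp point on the wide cover's handle, a black tongue 24 wide (y), 12 thick, 60 mm long, level off the middle of the cover's near edge, free below and at both sides. 36 mm beyond the plate's edge, mid-thickness, 97 mm above the bench when shut. Axes turn with the cover: y along the hinge, x from handle to hinge, z out of the upper face. Pinched by its sides (along y) it pivots between the fingers
- wide_hinge (a point): middle of the wide cover's hinge line, 90.5 mm above the bench. Axes as for the handle, y along the hinge; in these axes the grasp point lies 222 mm to -x and 6 mm to +z of this point
- narrow_cover (a joint): angle of the narrow box's cover (box 180 x 120 x 90 mm, same kind of cover and tongue), to be left shut; 0 = shut
- narrow_grip (a point): the matching point on the narrow cover's tongue
- tape_roll: white tape roll, 64 mm across, 19 mm high, between the two cover handles, nearer the robot; to be left alone; origin at the centre of its underside
- screwdriver: orange-handled screwdriver, 200 mm long, lying flat, near right; to be left alone; origin at the centre of its underside
- pliers: red-handled pliers, 160 mm long, lying flat, near left; to be left alone; origin at the centre of its underside
- wire_reel: reel of blue wire, 70 mm across, 50 mm high, far right; to be left alone; origin at the centre of its underside
- spray_can: white spray can, 52 mm across, 160 mm high, far left; to be left alone; origin at the centre of its underside
- terminal_strip: loose white terminal strip, 20 x 90 x 18 mm, left of the boxes, before the spray can; to be left alone; origin at the centre of its underside
- parts_bin: clear open bin, 100 x 75 x 50 mm, far right; to be left alone; origin at the centre of its underside
Things that resemble listed ones, but are neither listed nor needed, are in the scene too. Leave any blue or pink look-alike of the part that bears long_lever alone.

How it is judged:
By the outcome, as a careful person would: the job done as asked, in the order asked, and still so for the second after the job is handed in, while the arm keeps its last pose, push and grip.
It also fails if it takes over 51 s, if anything falls off the work surface, if the arm or the gripper's body presses on something with over 40 N, if the wrist force passes 120 N, or if a joint passes its speed limit or range.

## Robot

A 6-joint arm with a two-finger parallel gripper is mounted at the origin on the work surface. World frame = base frame: x ahead of the robot, y to its left, z up, the work surface at z = 0. Lengths are in mm, angles in rad, forces in N, time in s.
With the tool pointing down it reaches from about 300 to 775 mm from the base axis. Payload 14.6 kg.
Tool frame: the origin (TCP) lies on the front face of the gripper's body, between the roots of the fingers; the fingertips stand 97 mm ahead of it and the grasp point (between the pads) lies 78 mm ahead of it; z points along the fingers, y is the direction in which the jaws open and shut (so a half turn about z gives the same grasp; the last joint's range is limited). The gripper opens to 94 mm and grips with 3 to 60 N. Pads are 16 mm wide; open, the fingers measure 119 mm over their backs; the gripper's body (75 mm by 177 mm) begins 78 mm behind the grasp point.
Start: joints at [-1.323, 0.3, 1.521, -0, 1.321, -0.067], TCP at [170.288, -522.965, 302.646] pointing down, gripper open.
Joint ranges: [-3.03, 3.03], [-0.79, 2.21], [0.23, 2.52], [-1.04, 4.18], [0, 3.07], [-2.55, 2.55]. Speed limits (rad/s): [2.22, 2.22, 2.57, 3.14, 3.14, 3.14].

## Interface

Orientations are given as [roll, pitch, yaw] about the fixed x, y, z axes, in that order (R = Rz(yaw) Ry(pitch) Rx(roll)).
In Python, from cell import manip, eyes, finder gives the robot as it stands.
- The arm moves only by the tool drive_tool, never from a script. Its argument "rows" is a list of rows, each an object with "offset": the shift along the tool's x, y, z in mm, a list of three; "spin": the turn about the tool's z in degrees; "jaw": the finger opening in mm, from 0 to 94. In form: [{"offset": [dx, dy, dz], "spin": spin, "jaw": jaw}, ...]. A call has 1 to 20 rows; each row shifts and turns the commanded pose from where the row before left it, along the tool's axes as they then stand; what a row does not reach is not made up. A row lasts 1/10 s, in which the tool goes at most 50 mm and 8.59 degrees, less where a joint would pass 70% of its speed; a pose out of reach is approached as far as the arm can. A call is refused whole if a number of a shift passes 50 or a number of a turn 8.59, either way. A call with a gripper value outside its range is refused whole. The fingers move at their own pace and stop on an object; "force" is the grip in N (left out, the last holds). Time passes only in rows, so rows that do not move let the fingers close. It gives the time, the measured TCP pose, the force and the opening at its end, in the units of the state.
- manip.read_state(): the state, without advancing time (a new reading comes with each control period).
- eyes.camera(name): name is "scene" or "top" or "wrist"; returns a dict with "color" (384x512x3 uint8, blue, green, red), "depth" (384x512 float32, mm along the optical axis (not along the pixel's ray), 0 where there is no reading), "vfov" (degrees; the focal length in pixels is half the picture's height over the tangent of half this angle, whatever the lens; pixels are square), "cx", "cy" (the principal point, pixels), "D" ([k1, k2, p1, p2, k3] as OpenCV has them; the pictures are not rectified), "rvec" (rotation vector, rad) and "tvec" (3), from world to camera coordinates, as OpenCV has them. Camera axes: x right, y down, z forward; pixel columns grow to the right and rows downward; lengths in mm; the calibration is good to about 2 mm. A picture is of the moment at which its call begins.
- manip.sign_off(): hands the job in, once; it reports no verdict.
Trained networks look in the newest picture that a camera, given by its name, has taken for a name from the list of things; names that differ only in an ending like _2 or _b are one class to them, and where a whole thing is asked for, a point or a joint stands for the part that bears it (a point fixed in the world has none). Each returns a list of dicts, best first, with "p" (0 to 1); they miss things now and then, are a little off and sometimes report something else, mostly with a low value. They report only what shows in the picture. A call takes as long as a camera call. They do not tell look-alikes from the thing itself.
- finder.find_in(camera, target): "uv" ([column, row] in pixels, amid what is visible of it).
The state is a dict: "clock": time; "joints": joint angles; "qd": joint speeds; "effort": joint torques, N m; "eef_pos": TCP position; "eef_rot": TCP orientation; "wrist_force": force on the tool from outside, world axes, zero at the start; "moment": the same for the moment, N m; "finger_gap": finger opening in mm.
Only numpy, scipy, OpenCV 4.12 (cv2) and the standard library are available. Lean on these libraries where they do the work, as an engineer would, in place of code of your own. Each camera call takes 0.05 s, during which the arm holds its last target. There are 200 camera calls.

## Working session

There is one attempt and no reset: what is moved stays moved. The work goes in short steps, Python scripts to look and compute and a tool call to move; the robot and the scene stay as the last step left them, time stands still between calls to the robot, and variables do not carry over. Pictures are saved under pics/ and viewed, about 8 in all and at most 12, crops included, and the job is handed in when it is done.

Besides the shell and the picture viewer there is one more tool, called after "Call:" by a JSON object that holds its "fn" and its "kwargs", one argument or row to a line. drive_tool: Moves the arm, as the interface text tells. Its arguments: {"type":"object","properties":{"rows":{"type":"array","items":{"type":"object","properties":{"offset":{"type":"array","items":{"type":"number"}},"spin":{"type":"number"},"jaw":{"type":"number"}}}},"force":{"type":"number"}},"required":["rows"]}

```bash
ls; mkdir -p pics; cat > h.py <<'E'
import numpy as np, cv2, pickle
from cell import manip, eyes, finder
def K(c):
    h,w=c["color"].shape[:2]; f=h/2/np.tan(np.radians(c["vfov"])/2)
    return np.array([[f,0,c["cx"]],[0,f,c["cy"]],[0,0,1.]])
def world(c,uv,d=None):
    uv=np.array(uv,float).reshape(-1,2)
    if d is None: d=np.array([c["depth"][int(round(v)),int(round(u))] for u,v in uv])
    n=cv2.undistortPoints(uv.reshape(-1,1,2),K(c),np.array(c["D"],float)).reshape(-1,2)
    P=np.c_[n,np.ones(len(n))]*np.reshape(d,(-1,1))
    R=cv2.Rodrigues(np.array(c["rvec"],float))[0]
    return (P-np.array(c["tvec"],float).ravel())@R
def cloud(c):
    h,w=c["depth"].shape; u,v=np.meshgrid(np.arange(w),np.arange(h))
    return world(c,np.c_[u.ravel(),v.ravel()],c["depth"].ravel().astype(float)).reshape(h,w,3)
def proj(c,P):
    return cv2.projectPoints(np.array(P,float).reshape(-1,1,3),np.array(c["rvec"],float),np.array(c["tvec"],float),K(c),np.array(c["D"],float))[0].reshape(-1,2)
E
python3 - <<'E'
from h import *
s=manip.read_state(); print(s)
cs={}
for n in ("top","scene"):
    c=eyes.camera(n); cs[n]=c
    cv2.imwrite(f"pics/{n}0.png",cv2.resize(c["color"],(768,576)))
    print(n,c["vfov"],c["cx"],c["cy"])
    for t in ("long_lever","long_lever_tip","short_lever_tip","wide_grip","narrow_grip","wide_hinge","long_lever_foot"):
        try:
            for r in finder.find_in(n,t)[:4]: print(n,t,r["uv"],round(r["p"],2),world(c,r["uv"]).round(0))
        except Exception as e: print(t,e)
pickle.dump(cs,open("c0.pkl","wb"))
E
```

```text
pics
{'clock': 0.0, 'joints': array([-1.32260677e+00,  3.00495452e-01,  1.52156698e+00, -3.78925786e-05,
        1.32070187e+00, -6.66582918e-02]), 'qd': array([-0.00025777, -0.00081163,  0.00141692,  0.00130396, -0.00164747,
       -0.00096245]), 'effort': array([-5.68965661e-04, -5.31808090e+01, -3.52734911e+01,  7.08033610e-02,
        2.44546984e-02, -5.98027577e-05]), 'eef_pos': array([ 170.24446827, -522.83593254,  302.07887217]), 'eef_rot': array([-3.14042116e+00, -4.14212062e-05,  3.14857227e-01]), 'wrist_force': array([ 0.30719366, -0.15451078, -0.28881191]), 'moment': array([ 0.01216949, -0.04929777,  0.01317137]), 'finger_gap': 93.82359358538496}
top 48.502608464764116 261.6712119333742 190.1039446479471
top long_lever [380.8, 209.0] 0.55 [[ 451. -337.  122.]]
top long_lever [307.9, 270.5] 0.42 [[ 293. -142.   91.]]
top long_lever_tip [297.9, 154.5] 0.74 [[ 604. -123.  100.]]
top long_lever_tip [383.1, 210.5] 0.69 [[ 447. -342.  125.]]
top long_lever_tip [405.7, 275.3] 0.5 [[ 272. -409.   94.]]
top long_lever_tip [309.9, 274.8] 0.41 [[ 285. -144.  122.]]
top short_lever_ti
[... 651 characters left out ...]
.3] 0.58 [[ 409. -414.   -0.]]
scene long_lever_tip [213.0, 96.9] 0.6 [[ 410. -437.    1.]]
scene long_lever_tip [302.1, 115.4] 0.53 [[ 290. -137.   95.]]
scene short_lever_tip [369.5, 282.0] 0.7 [[480. 341.  74.]]
scene short_lever_tip [214.6, 98.9] 0.35 [[ 459. -337.   99.]]
scene wide_grip [283.2, 244.9] 0.85 [[589. 163.  98.]]
scene narrow_grip [211.2, 173.8] 0.64 [[ 614. -113.   95.]]
scene wide_hinge [282.6, 247.4] 0.78 [[594. 166.  97.]]
scene long_lever_foot [209.6, 121.0] 0.87 [[ 490. -326.   33.]]
scene long_lever_foot [290.8, 136.2] 0.79 [[ 329. -134.   34.]]
scene long_lever_foot [250.2, 83.5] 0.59 [[ 290. -397.   24.]]
scene long_lever_foot [281.6, 243.1] 0.47 [[589. 156.  97.]]
```

View pics/top0.png

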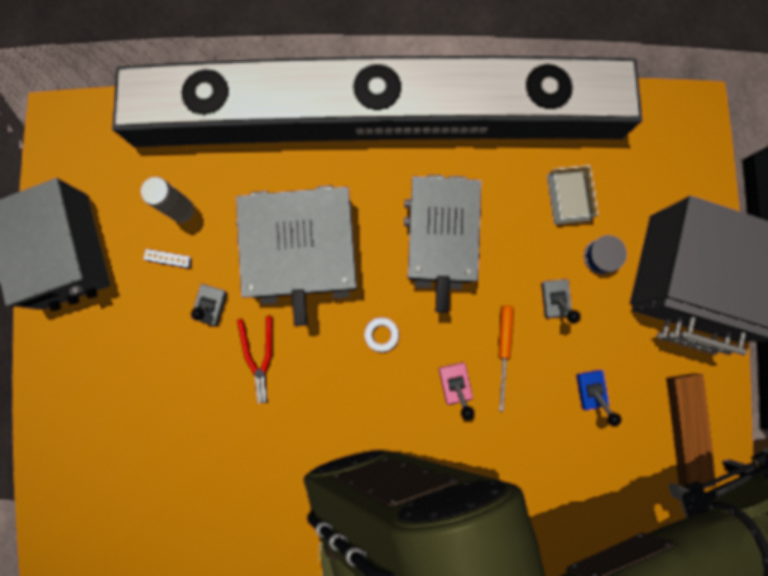

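View pics/scene0.png

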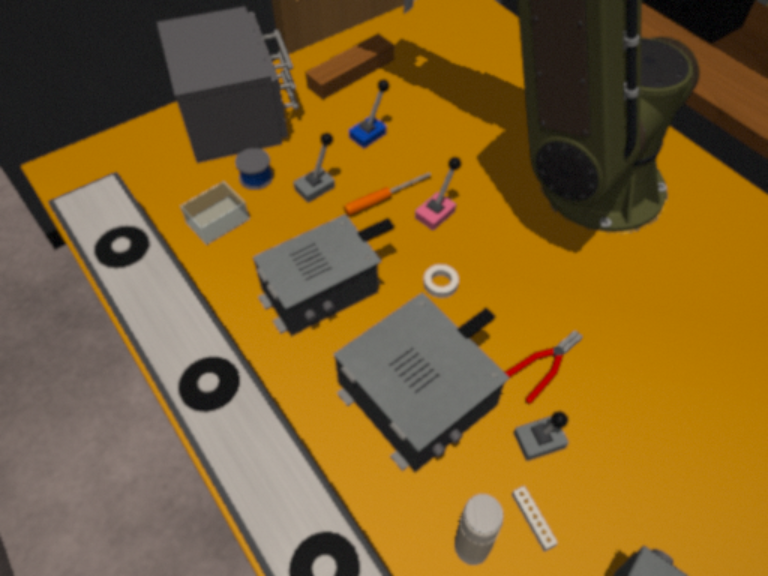

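Top view, enlarged 1.5×:
- **Levers:** the grey toggle on the right (565,305) has a long rod, and the grey one on the left (207,305) is short. The pink (457,385) and blue (595,392) ones are look-alikes, so the target is the right grey toggle.
- **Wide box:** it is the left box, with its tongue at (299,308).

Next I'll measure these and confirm the lever with a crop.

```bash
python3 - <<'E'
from h import *
cs=pickle.load(open("c0.pkl","rb"))
W={}
for n,c in cs.items():
    P=cloud(c); P[c["depth"]<=0]=np.nan; g=c["color"].astype(int); Q=P.reshape(-1,3); col=g.reshape(-1,3)
    sat=col.max(1)-col.min(1); dark=col.max(1)<60
    def rect(m,l):
        X=Q[m]; 
        if len(X)<8: print(n,l,len(X));return
        (cx,cy),(w,h),a=cv2.minAreaRect(X[:,:2].astype(np.float32)); print(n,l,len(X),"c",round(cx),round(cy),"wh",round(w),round(h),"a",round(a,1),"med",np.nanmedian(X,0).round(0))
    box=lambda x0,x1,y0,y1,z0,z1:(Q[:,0]>x0)&(Q[:,0]<x1)&(Q[:,1]>y0)&(Q[:,1]<y1)&(Q[:,2]>z0)&(Q[:,2]<z1)
    rect(box(590,850,20,300,88,108)&(sat<45)&~dark,"cover")
    rect(box(540,640,110,190,88,108)&dark,"tongue")
    rect(box(430,540,-375,-285,15,32),"block")
    m=box(400,540,-400,-290,95,135); rect(m&dark,"ball")
    rect(box(560,660,-160,-80,88,108)&dark,"ntongue")
    for l,xy in (("rightbox",box(300,800,-800,-480,30,600)),):
        X=Q[xy]; print(l,X.min(0).round(),X.max(0).round()) if len(X) else 0
ims=[]
for n,pt in (("top",[470,-337,60]),("scene",[470,-337,60]),("top",[470,336,50]),("scene",[475,340,50])):
    c=cs[n]; u,v=proj(c,pt)[0].astype(int); ims.append(cv2.resize(c["color"][v-32:v+32,u-32:u+32],(380,290),interpolation=cv2.INTER_CUBIC))
cv2.imwrite("pics/crop.png",np.vstack([np.hstack(ims[:2]),np.hstack(ims[2:])]))
E
```

```text
top cover 2655 c 718 146 wh 219 261 a 88.0 med [638. 150.  96.]
top tongue 0
top block 327 c 488 -340 wh 68 53 a 3.4 med [ 492. -334.   25.]
top ball 52 c 448 -339 wh 17 19 a 88.2 med [ 448. -338.  124.]
top ntongue 0
rightbox [ 300. -712.   30.] [ 653. -488.  188.]
scene cover 3558 c 705 160 wh 280 229 a 89.9 med [642. 163.  96.]
scene tongue 0
scene block 270 c 489 -338 wh 70 54 a 4.3 med [ 497. -329.   24.]
scene ball 35 c 449 -334 wh 17 15 a 57.5 med [ 449. -334.  120.]
scene ntongue 0
rightbox [ 300. -772.   30.] [ 651. -484.  187.]
```

View pics/crop.png

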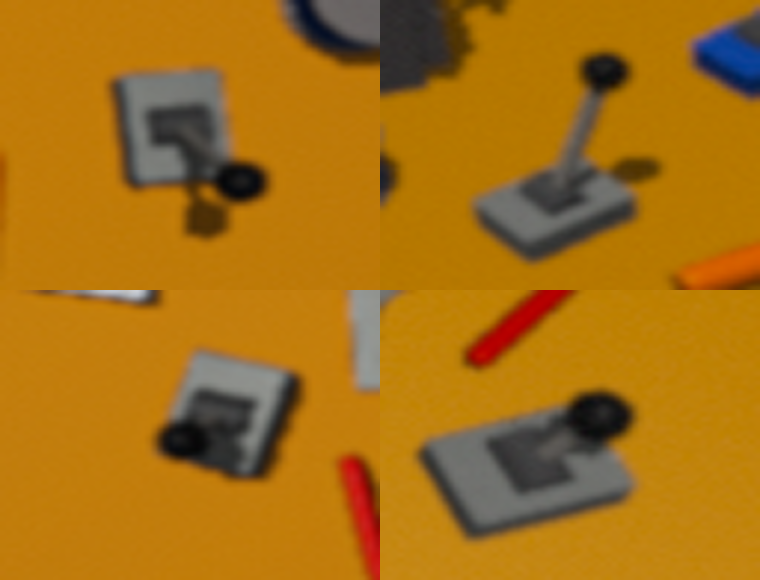

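Crop: the right grey lever has the long rod (ball about (448,-338,110) mm), while the left one is clearly a stub. So the right grey lever is long_lever. Next I move behind its ball with the fingers closed.

Call:
{"fn": "drive_tool", "kwargs": {
  "rows": [
    {"offset": [0, 0, 0], "spin": 7.3, "jaw": 0},
    {"offset": [0, 0, 0], "spin": 7.3, "jaw": 0},
    {"offset": [30, -21, 0], "spin": 0, "jaw": 0},
    {"offset": [30, -21, 0], "spin": 0, "jaw": 0},
    {"offset": [30, -21, 0], "spin": 0, "jaw": 0},
    {"offset": [30, -21, 0], "spin": 0, "jaw": 0},
    {"offset": [30, -21, 0], "spin": 0, "jaw": 0},
    {"offset": [30, -21, 0], "spin": 0, "jaw": 0},
    {"offset": [30, -21, 0], "spin": 0, "jaw": 0},
    {"offset": [30, -21, 0], "spin": 0, "jaw": 0},
    {"offset": [0, 0, 0], "spin": 0, "jaw": 0},
    {"offset": [0, 0, 0], "spin": 0, "jaw": 0}
  ],
  "force": 20
}}

```text
clock: 2.0
eef_pos: [400.0, -340.6, 302.6]
eef_rot: [3.142, 0.0, 0.061]
wrist_force: [0.1, -0.1, -0.6]
finger_gap: 2.1
```

```bash
python3 - <<'E'
from h import *
s=manip.read_state(); print(s["clock"],s["eef_pos"],s["eef_rot"],s["finger_gap"])
c=eyes.camera("wrist"); pickle.dump(c,open("w1.pkl","wb"))
print([(r["uv"],r["p"],world(c,r["uv"]).round()) for r in finder.find_in("wrist","long_lever_tip")[:3]])
Q=cloud(c).reshape(-1,3)
for z0,z1,l in ((17,32,"block"),(95,135,"ball")):
    m=(Q[:,0]>415)&(Q[:,0]<545)&(Q[:,1]>-395)&(Q[:,1]<-285)&(Q[:,2]>z0)&(Q[:,2]<z1)&(c["depth"].ravel()>0)
    if m.sum()>5: print(l,m.sum(),cv2.minAreaRect(Q[m][:,:2].astype(np.float32)),Q[m].mean(0),Q[m].max(0))
cv2.imwrite("pics/w1.png",c["color"])
E
```

```text
2.0 [ 400.04686312 -340.57409425  302.58165152] [3.14158739e+00 2.21803124e-04 6.14830617e-02] 2.0930295041018914
[([263.0, 139.3], 0.95, array([[ 453., -341.,  125.]])), ([90.2, 250.5], 0.58, array([[ 307., -146.,   68.]]))]
block 1916 ((488.0552978515625, -338.497802734375), (69.00212097167969, 50.07012939453125), 3.58042311668396) [ 491.56093912 -338.10965302   25.63141887] [ 523.54372315 -312.00931417   31.94124273]
ball 633 ((447.0448303222656, -341.0522155761719), (25.31021499633789, 25.44791030883789), 48.05471420288086) [ 448.1272074  -341.03294985  122.27061596] [ 461.57836117 -328.9646969   127.87539931]
```

View pics/w1.png

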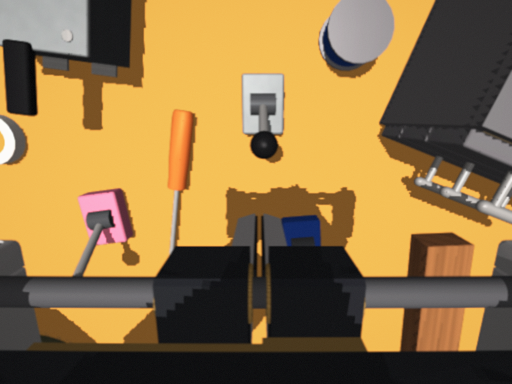

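The wrist view confirms it: long lever at (263,140), block yaw 0.062, matching the tool yaw. I descend and push along the tool x axis.

Call:
{"fn": "drive_tool", "kwargs": {
  "rows": [
    {"offset": [0, 0, 28], "spin": 0, "jaw": 0},
    {"offset": [0, 0, 28], "spin": 0, "jaw": 0},
    {"offset": [0, 0, 28], "spin": 0, "jaw": 0},
    {"offset": [0, 0, 28], "spin": 0, "jaw": 0},
    {"offset": [0, 0, 0], "spin": 0, "jaw": 0},
    {"offset": [10, 0, 0], "spin": 0, "jaw": 0},
    {"offset": [10, 0, 0], "spin": 0, "jaw": 0},
    {"offset": [10, 0, 0], "spin": 0, "jaw": 0},
    {"offset": [10, 0, 0], "spin": 0, "jaw": 0},
    {"offset": [10, 0, 0], "spin": 0, "jaw": 0},
    {"offset": [10, 0, 0], "spin": 0, "jaw": 0},
    {"offset": [10, 0, 0], "spin": 0, "jaw": 0},
    {"offset": [10, 0, 0], "spin": 0, "jaw": 0},
    {"offset": [10, 0, 0], "spin": 0, "jaw": 0},
    {"offset": [10, 0, 0], "spin": 0, "jaw": 0},
    {"offset": [4, 0, 0], "spin": 0, "jaw": 0},
    {"offset": [0, 0, 0], "spin": 0, "jaw": 0}
  ]
}}

```text
clock: 3.8
eef_pos: [504.1, -334.5, 190.5]
eef_rot: [-3.142, -0.0, 0.06]
wrist_force: [0.7, -1.1, 0.1]
finger_gap: 1.0
```

Call:
{"fn": "drive_tool", "kwargs": {
  "rows": [
    {"offset": [3, 0, 0], "spin": 0, "jaw": 0},
    {"offset": [2, 0, 0], "spin": 0, "jaw": 0},
    {"offset": [0, 0, 0], "spin": 0, "jaw": 0}
  ]
}}

```text
clock: 4.1
eef_pos: [508.6, -334.4, 190.7]
eef_rot: [3.142, -0.0, 0.06]
wrist_force: [0.1, 0.4, 0.1]
finger_gap: 0.2
```

Call:
{"fn": "drive_tool", "kwargs": {
  "rows": [
    {"offset": [2, 0, 0], "spin": 0, "jaw": 0},
    {"offset": [2, 0, 0], "spin": 0, "jaw": 0},
    {"offset": [0, 0, 0], "spin": 0, "jaw": 0}
  ]
}}

```text
clock: 4.4
eef_pos: [512.1, -334.2, 190.4]
eef_rot: [-3.141, 0.002, 0.06]
wrist_force: [-6.9, -1.8, 0.6]
finger_gap: 0.5
```

Call:
{"fn": "drive_tool", "kwargs": {
  "rows": [
    {"offset": [2, 0, 0], "spin": 0, "jaw": 0},
    {"offset": [0, 0, 0], "spin": 0, "jaw": 0}
  ]
}}

```text
clock: 4.6
eef_pos: [513.0, -334.3, 190.3]
eef_rot: [-3.14, 0.005, 0.06]
wrist_force: [-16.8, -0.7, 6.0]
finger_gap: 0.6
```

```bash
cat > lev.py <<'E'
from h import *
for n in ("top","wrist"):
    c=eyes.camera(n); r=finder.find_in(n,"long_lever_tip")
    Q=cloud(c).reshape(-1,3); col=c["color"].reshape(-1,3)
    m=(Q[:,0]>425)&(Q[:,0]<580)&(Q[:,1]>-365)&(Q[:,1]<-305)&(Q[:,2]>90)&(Q[:,2]<140)&(c["depth"].ravel()>0)&(col.max(1)<70)
    print(n,[(x["uv"],round(x["p"],2),world(c,x["uv"]).round()) for x in r[:3]])
    if m.sum()>5: print(m.sum(),cv2.minAreaRect(Q[m][:,:2].astype(np.float32)),np.median(Q[m],0),Q[m].max(0))
cv2.imwrite("pics/lev.png",c["color"])
print(manip.read_state()["wrist_force"])
E
python3 lev.py
```

```text
top []
wrist [([265.7, 200.7], 0.84, array([[ 540., -336.,  122.]]))]
1690 ((534.8245239257812, -335.699951171875), (27.59241485595703, 24.579931259155273), 2.52880597114563) [ 537.04386599 -334.68653934  119.70611836] [ 548.65782186 -323.49233     139.96472978]
[-16.42891408  -0.22121313   3.58707991]
```

The lever hit its stop at the expected spot: ball at x≈537, with a 17 N reaction. Now I back off and head for the wide box.

Call:
{"fn": "drive_tool", "kwargs": {
  "rows": [
    {"offset": [-15, 0, 0], "spin": 0, "jaw": 0},
    {"offset": [-20, 0, 0], "spin": 0, "jaw": 0},
    {"offset": [0, 0, -30], "spin": 0, "jaw": 0},
    {"offset": [0, 0, -40], "spin": 0, "jaw": 0},
    {"offset": [0, 0, -40], "spin": 0, "jaw": 0},
    {"offset": [6, -40, 0], "spin": 0, "jaw": 50},
    {"offset": [6, -40, 0], "spin": 0, "jaw": 50},
    {"offset": [6, -40, 0], "spin": 0, "jaw": 50},
    {"offset": [6, -40, 0], "spin": 0, "jaw": 50},
    {"offset": [6, -40, 0], "spin": 0, "jaw": 50},
    {"offset": [6, -40, 0], "spin": 0, "jaw": 50},
    {"offset": [6, -40, 0], "spin": 0, "jaw": 50},
    {"offset": [6, -40, 0], "spin": 0, "jaw": 50},
    {"offset": [6, -40, 0], "spin": 0, "jaw": 50},
    {"offset": [6, -40, 0], "spin": 0, "jaw": 50},
    {"offset": [6, -40, 0], "spin": 0, "jaw": 50},
    {"offset": [6, -40, 0], "spin": 0, "jaw": 50},
    {"offset": [0, 0, 0], "spin": 0, "jaw": 50}
  ]
}}

```text
clock: 6.6
eef_pos: [522.6, 151.1, 300.6]
eef_rot: [-3.141, -0.0, 0.064]
wrist_force: [-0.2, -0.5, 0.4]
finger_gap: 50.0
```

```bash
cat > cov.py <<'E'
from h import *
s=manip.read_state(); print(s["clock"],s["eef_pos"],s["eef_rot"],s["wrist_force"])
for n in ("wrist","top","scene"):
    c=eyes.camera(n); Q=cloud(c).reshape(-1,3); col=c["color"].reshape(-1,3); ok=c["depth"].ravel()>0; mx=col.max(1)
    zz=ok&(Q[:,2]>88)&(Q[:,2]<112)
    t=zz&(Q[:,0]>540)&(Q[:,0]<612)&(Q[:,1]>95)&(Q[:,1]<205)&(mx<75)
    p=zz&(Q[:,0]>600)&(Q[:,0]<860)&(Q[:,1]>20)&(Q[:,1]<300)&(mx>85)
    if n=="wrist": r=c["color"]; print(finder.find_in(n,"wide_grip")[:2])
    for m,l in ((t,"tongue"),(p,"plate")):
        X=Q[m]
        if len(X)>10: print(n,l,len(X),cv2.minAreaRect(X[:,:2].astype(np.float32)),np.median(X,0).round(1), X.min(0).round(),X.max(0).round())
    c2=eyes.camera(n) if 0 else c
    if n=="top":
        m=ok&(Q[:,0]>425)&(Q[:,0]<580)&(Q[:,1]>-365)&(Q[:,1]<-305)&(Q[:,2]>90)&(Q[:,2]<140)
        if m.sum(): print("lever ball top", np.median(Q[m],0))
cv2.imwrite("pics/cov.png",r)
E
python3 cov.py
```

```text
6.6 [522.62455663 151.12389083 300.61193507] [-3.14088470e+00 -3.66244777e-04  6.39038856e-02] [-0.18055523 -0.53107742  0.3824873 ]
[{'uv': [261.6, 110.0], 'p': 0.81}]
wrist plate 22827 ((644.211181640625, 156.3527069091797), (97.17206573486328, 207.25631713867188), 2.510676860809326) [646.1 152.9  97.1] [600.  51.  89.] [696. 261. 100.]
top plate 2003 ((729.9156494140625, 160.88108825683594), (277.38946533203125, 259.54193115234375), 89.82421112060547) [665.9 125.2  96.6] [600.  22.  89.] [860. 299. 112.]
lever ball top [ 532.24195362 -335.47274977  117.27551533]
scene plate 3560 ((729.814697265625, 160.38946533203125), (278.5730285644531, 259.83612060546875), 89.92119598388672) [651.4 164.9  96.5] [600.  21.  89.] [860. 300. 112.]
```

View pics/cov.png

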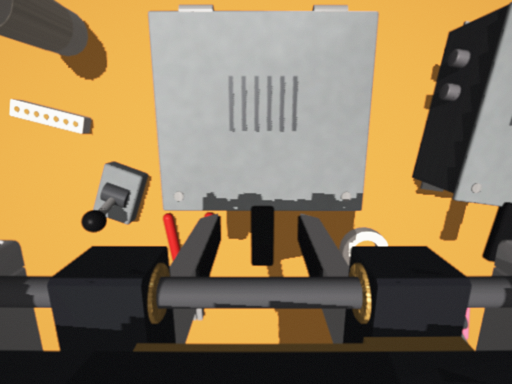

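The wrist picture shows the wide plate with corners (150,12), (378,12), (163,210), (363,210) and its tongue at columns 251–273, rows 207–264, centred between the fingers. I'll intersect these pixels with the known heights.

```bash
python3 - <<'E'
from h import *
s=manip.read_state(); c=eyes.camera("wrist")
def onz(uv,z):
    a=world(c,uv,np.ones(len(uv))*100.);b=world(c,uv,np.ones(len(uv))*200.)
    return a+(b-a)*((z-a[:,2])/(b-a)[:,2])[:,None]
print("plate corners",onz([(150,12),(378,12),(163,210),(363,210)],97).round(1).tolist())
g=c["color"].max(2); d=c["depth"]
for v in (216,235,255): 
    print(v,[u for u in range(240,285) if g[v,u]<45][::100], [u for u in range(235,290) if g[v,u]<45][:1],[u for u in range(235,290) if g[v,u]<45][-1:], d[v,262], world(c,[(262,v)]).round(1))
print("tongue",onz([(251.5,216),(272.5,216),(251.5,255),(272.5,255),(262,264),(262,207)],103).round(1).tolist())
E
```

```text
plate corners [[679.0, 252.8, 97.0], [691.2, 51.2, 97.0], [495.9, 244.2, 97.0], [508.2, 38.6, 97.0]]
216 [247] [247] [268] 295.87872 [[497.2 142.2 101.8]]
235 [247] [247] [268] 299.5515 [[477. 141. 103.]]
255 [248] [248] [268] 305.25674 [[454.5 139.6 102.6]]
tongue [[496.9, 152.9, 103.0], [498.2, 131.6, 103.0], [454.0, 150.5, 103.0], [455.3, 128.6, 103.0], [444.4, 138.9, 103.0], [507.0, 142.8, 103.0]]
```

```bash
python3 - <<'E'
from h import *
c=eyes.camera("wrist"); d=c["depth"]
for v in (222,235,250):
    us=np.array([u for u in range(225,300) if 0<d[v,u]<330]); W=world(c,[(us[0]-.5,v),(us[-1]+.5,v)],np.full(2,d[v,us[len(us)//2]]))
    print(v,us[0],us[-1],W.round(1).tolist(),W.mean(0).round(1))
E
```

```text
222 246 299 [[489.8, 158.4, 102.0], [493.1, 103.4, 102.1]] [491.5 130.9 102.1]
235 246 299 [[475.9, 157.7, 102.6], [479.2, 102.2, 102.6]] [477.5 130.  102.6]
250 246 268 [[459.5, 156.9, 103.3], [460.9, 133.0, 103.3]] [460.2 145.  103.3]
```

Call:
{"fn": "drive_tool", "kwargs": {
  "rows": [
    {"offset": [-19, 3, 0], "spin": 0, "jaw": 56},
    {"offset": [-19, 3, 0], "spin": 0, "jaw": 56},
    {"offset": [-19, 2.4, 0], "spin": 0.2, "jaw": 56},
    {"offset": [0, 0, 25], "spin": 0, "jaw": 56},
    {"offset": [0, 0, 25], "spin": 0, "jaw": 56},
    {"offset": [0, 0, 0], "spin": 0, "jaw": 56}
  ]
}}

```text
clock: 7.5
eef_pos: [465.5, 134.6, 248.4]
eef_rot: [3.141, 0.004, 0.055]
wrist_force: [0.8, -0.8, 0.4]
finger_gap: 55.6
```

Depth edges put the tongue centre about 5 mm further left (y≈145) than my eyeballed pixels did. I'll re-measure from here.

```bash
python3 - <<'E'
from h import *
for n in ("wrist","top"):
    c=eyes.camera(n); s=manip.read_state(); print(s["eef_pos"],s["eef_rot"])
    P=cloud(c); d=c["depth"]; Z=P[...,2]; g=c["color"].max(2)
    m=(d>0)&(Z>98)&(Z<110)&(P[...,0]>425)&(P[...,0]<500)&(P[...,1]>120)&(P[...,1]<170)
    X=P[m]; print("tongue",m.sum(),cv2.minAreaRect(X[:,:2].astype(np.float32)) if m.sum()>5 else "", X.min(0).round(1),X.max(0).round(1))
    m=(d>0)&(Z>92)&(Z<100.5)&(P[...,0]>490)&(P[...,0]<720)&(P[...,1]>20)&(P[...,1]<290)&(g>70)
    X=P[m]; print("plate",m.sum(),cv2.minAreaRect(X[:,:2].astype(np.float32)),X.min(0).round(1),X.max(0).round(1))
    if n=="wrist": cv2.imwrite("pics/w3.png",c["color"])
E
```

```text
[466.16935323 134.87209183 250.25305835] [3.14129070e+00 1.98222655e-03 5.53509190e-02]
tongue 1997 ((471.11871337890625, 146.1036834716797), (58.72002029418945, 23.581817626953125), 3.235107898712158) [441.4 132.8  98.9] [500.  158.9 105.3]
plate 43064 ((554.65234375, 150.70338439941406), (125.80205535888672, 206.5516357421875), 3.1544673442840576) [491.2  45.5  93.9] [622.6 257.1 100.5]
[466.61767516 135.0949333  251.34984186] [-3.14158191e+00 -7.35053731e-05  5.55692466e-02]
tongue 12 ((441.9087829589844, 141.3272247314453), (15.827956199645996, 2.83261775970459), 88.54231262207031) [440.5 133.4  98.3] [443.4 149.2 104.9]
plate 3825 ((596.4024047851562, 152.77401733398438), (190.11468505859375, 208.6195831298828), 2.7766313552856445) [506.1  45.   92. ] [694.1 260.5 100.5]
```

View pics/w3.png

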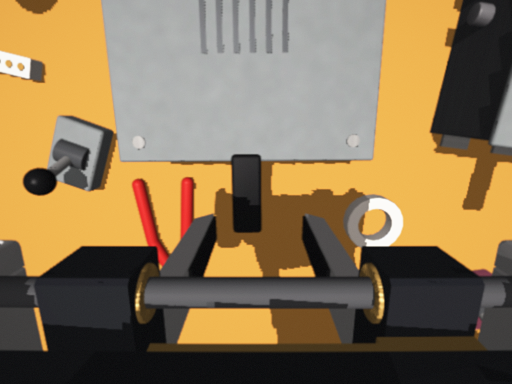

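The tongue centre line runs at yaw 0.056 with its end at x≈442, so the grasp point is (466,146,97). The TCP needs to go +11 mm in y and down 76 mm.

Call:
{"fn": "drive_tool", "kwargs": {
  "rows": [
    {"offset": [0, -5.4, 0], "spin": 0, "jaw": 56},
    {"offset": [0, -5.4, 0], "spin": 0, "jaw": 56},
    {"offset": [0, 0, 25], "spin": 0, "jaw": 56},
    {"offset": [0, 0, 25], "spin": 0, "jaw": 56},
    {"offset": [0, 0, 25], "spin": 0, "jaw": 56},
    {"offset": [0, 0, 0], "spin": 0, "jaw": 56},
    {"offset": [0, 0, 0], "spin": 0, "jaw": 56}
  ]
}}

```text
clock: 8.3
eef_pos: [466.1, 146.7, 176.6]
eef_rot: [-3.141, -0.0, 0.057]
wrist_force: [0.4, -0.3, 0.4]
finger_gap: 55.7
```

Call:
{"fn": "drive_tool", "kwargs": {
  "rows": [
    {"offset": [0, 0, 0], "spin": 0, "jaw": 10},
    {"offset": [0, 0, 0], "spin": 0, "jaw": 10},
    {"offset": [0, 0, 0], "spin": 0, "jaw": 10},
    {"offset": [0, 0, 0], "spin": 0, "jaw": 10},
    {"offset": [0, 0, 0], "spin": 0, "jaw": 10},
    {"offset": [0, 0, 0], "spin": 0, "jaw": 10},
    {"offset": [0, 0, 0], "spin": 0, "jaw": 10},
    {"offset": [0, 0, 0], "spin": 0, "jaw": 10}
  ],
  "force": 40
}}

```text
clock: 9.1
eef_pos: [466.0, 145.1, 176.0]
eef_rot: [3.139, -0.0, 0.056]
wrist_force: [-0.2, -13.6, 5.1]
finger_gap: 24.1
```

Gripped at 24.1 mm. I'll relieve the 1.5 mm sideways load and compute the arc.

```bash
python3 -c "
import numpy as np
t=np.radians(np.arange(0,61,3));x=-222*np.cos(t)+6*np.sin(t);z=222*np.sin(t)+6*np.cos(t)
for i in range(20):print(3*i+3,round(x[i+1]-x[i],1),round(-(z[i+1]-z[i]),1))
print(x[-1]-x[0],z[-1]-z[0])"
```

```text
3 0.6 -11.6
6 1.2 -11.6
9 1.8 -11.5
12 2.4 -11.4
15 3.0 -11.2
18 3.6 -11.1
21 4.2 -10.9
24 4.7 -10.6
27 5.3 -10.4
30 5.8 -10.1
33 6.3 -9.7
36 6.8 -9.4
39 7.3 -9.0
42 7.8 -8.6
45 8.2 -8.2
48 8.6 -7.8
51 9.0 -7.3
54 9.4 -6.8
57 9.8 -6.3
60 10.1 -5.8
116.1961524227066 189.25763964014536
```

Call:
{"fn": "drive_tool", "kwargs": {
  "rows": [
    {"offset": [0, 1.2, 0], "spin": 0, "jaw": 10},
    {"offset": [0, 0, 0], "spin": 0, "jaw": 10},
    {"offset": [0.3, 0, -5.8], "spin": 0, "jaw": 10},
    {"offset": [0.3, 0, -5.8], "spin": 0, "jaw": 10},
    {"offset": [1.2, 0, -11.6], "spin": 0, "jaw": 10},
    {"offset": [1.8, 0, -11.5], "spin": 0, "jaw": 10},
    {"offset": [2.4, 0, -11.4], "spin": 0, "jaw": 10},
    {"offset": [3, 0, -11.2], "spin": 0, "jaw": 10},
    {"offset": [0, 0, 0], "spin": 0, "jaw": 10}
  ]
}}

```text
clock: 10.0
eef_pos: [475.0, 145.4, 233.8]
eef_rot: [3.141, -0.0, 0.056]
wrist_force: [1.2, -4.4, -3.9]
finger_gap: 23.6
```

Call:
{"fn": "drive_tool", "kwargs": {
  "rows": [
    {"offset": [3.6, 0, -11.1], "spin": 0, "jaw": 10},
    {"offset": [4.2, 0, -10.9], "spin": 0, "jaw": 10},
    {"offset": [4.7, 0, -10.6], "spin": 0, "jaw": 10},
    {"offset": [5.3, 0, -10.4], "spin": 0, "jaw": 10},
    {"offset": [5.8, 0, -10.1], "spin": 0, "jaw": 10},
    {"offset": [6.3, 0, -9.7], "spin": 0, "jaw": 10},
    {"offset": [6.8, 0, -9.4], "spin": 0, "jaw": 10},
    {"offset": [7.3, 0, -9.0], "spin": 0, "jaw": 10},
    {"offset": [7.8, 0, -8.6], "spin": 0, "jaw": 10},
    {"offset": [0, 0, 0], "spin": 0, "jaw": 10}
  ]
}}

```text
clock: 11.0
eef_pos: [527.3, 148.6, 323.6]
eef_rot: [-3.141, -0.0, 0.056]
wrist_force: [-0.4, -4.1, -3.0]
finger_gap: 24.0
```

Call:
{"fn": "drive_tool", "kwargs": {
  "rows": [
    {"offset": [8.2, 0, -8.2], "spin": 0, "jaw": 10},
    {"offset": [8.6, 0, -7.8], "spin": 0, "jaw": 10},
    {"offset": [9.0, 0, -7.3], "spin": 0, "jaw": 10},
    {"offset": [9.4, 0, -6.8], "spin": 0, "jaw": 10},
    {"offset": [9.8, 0, -6.3], "spin": 0, "jaw": 10},
    {"offset": [10.1, 0, -5.8], "spin": 0, "jaw": 10},
    {"offset": [0, 0, 0], "spin": 0, "jaw": 10},
    {"offset": [0, 0, 0], "spin": 0, "jaw": 10},
    {"offset": [0, 0, 0], "spin": 0, "jaw": 10}
  ]
}}

```text
clock: 11.9
eef_pos: [581.2, 151.9, 364.4]
eef_rot: [-3.141, 0.0, 0.057]
wrist_force: [3.1, 0.9, -8.4]
finger_gap: 23.8
```

```bash
cat > fin.py <<'E'
from h import *
s=manip.read_state(); print(s["clock"],s["eef_pos"].round(1),s["finger_gap"],s["wrist_force"].round(1))
u=np.array([np.cos(.056),np.sin(.056)])
for n in ("scene","top"):
    c=eyes.camera(n); P=cloud(c); d=c["depth"]; g=c["color"]; grey=(g.max(2)>70)&((g.max(2).astype(int)-g.min(2))<45)
    H=P[...,:2]@u
    L=P[...,:2]@np.array([-u[1],u[0]])
    y0=np.array([687.6,158.])@np.array([-u[1],u[0]])
    # plate patch clear of the gripper: cover face points in lateral halves
    m=(d>0)&grey&(P[...,2]>110)&(P[...,2]<235)&(abs(L-y0)<95)&(abs(L-y0)>10)&(H>590)&(H<760)
    X=np.c_[H[m],P[...,2][m]]
    if len(X)<20: print(n,len(X)); continue
    for _ in range(4):
        vx,vz,x0,z0=cv2.fitLine(X.astype(np.float32),cv2.DIST_HUBER,0,.01,.01).ravel()
        r=abs((X[:,0]-x0)*vz-(X[:,1]-z0)*vx); X=X[r<6]
    print(n,len(X),"angle",np.degrees(np.arctan2(vz,-vx))%180)
    m=(d>0)&(P[...,0]>500)&(P[...,0]<580)&(P[...,1]>-365)&(P[...,1]<-305)&(P[...,2]>100)&(P[...,2]<140)
    print("lever ball",m.sum(),np.median(P[m],0).round(1))
    cv2.imwrite(f"pics/fin_{n}.png",cv2.resize(g,(768,576)))
E
python3 fin.py
```

```text
11.9 [581.2 151.9 364.4] 23.837887172974767 [ 3.1  0.9 -8.4]
scene 3837 angle 59.19964
lever ball 65 [ 538.5 -329.   116.1]
top 192 angle 59.02883
lever ball 77 [ 533.9 -335.4  117. ]
```

View pics/fin_scene.png

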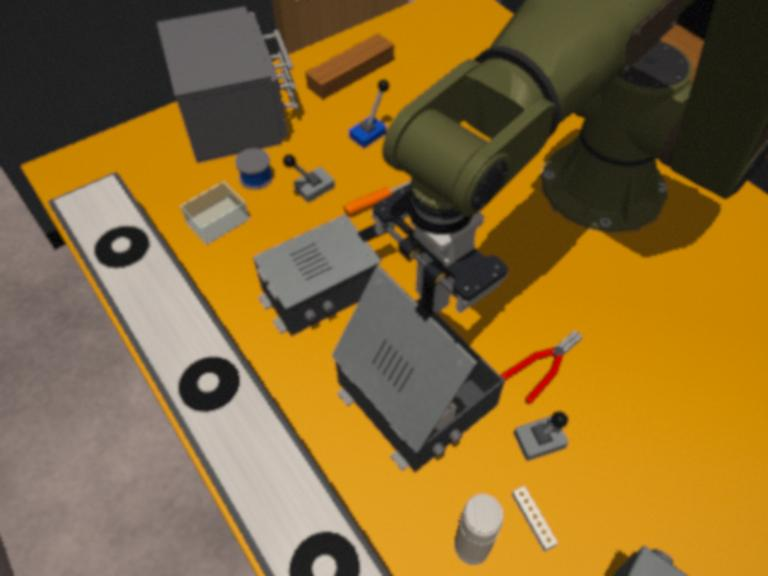

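The cover is held. The arm geometry gives about 60° and the cameras about 59.1°, so I'll nudge half the difference, settle and hand in.

Call:
{"fn": "drive_tool", "kwargs": {
  "rows": [
    {"offset": [1.4, 0, -0.8], "spin": 0, "jaw": 10},
    {"offset": [0, 0, 0], "spin": 0, "jaw": 10},
    {"offset": [0, 0, 0], "spin": 0, "jaw": 10},
    {"offset": [0, 0, 0], "spin": 0, "jaw": 10},
    {"offset": [0, 0, 0], "spin": 0, "jaw": 10}
  ]
}}

```text
clock: 12.5
eef_pos: [582.8, 152.0, 365.3]
eef_rot: [-3.141, 0.001, 0.057]
wrist_force: [3.2, 5.1, -13.3]
finger_gap: 24.1
```

```bash
python3 fin.py && python3 -c "
from cell import manip; print(manip.sign_off())"
```

```text
12.5 [582.8 152.  365.3] 24.118139745096215 [  3.2   5.1 -13.3]
scene 3822 angle 59.693024
lever ball 65 [ 537.9 -328.9  116.3]
top 186 angle 59.615692
lever ball 79 [ 534.  -335.4  118. ]
the job is handed in; nothing more can be done
None
```

The isolator is off and the wide box's cover is held open at about 60°. The job was handed in at about 12.6 s on the robot's clock, well under the 51 s limit.

- **Lever:** I pushed the long lever, the right-hand grey one, until it hit its stop with a reaction of about 17 N. The cameras still showed its ball at the expected "off" position, x ≈ 534–538 mm, just before hand-in.
- **Cover:** I then pinched the wide cover's tongue by its sides and swung it up along its arc. Both cameras measure 59.6–59.7°, and the arm's own position works out to a little over 60°. They disagreed by about 1° at first, so I nudged the cover by half the difference. The grip is still holding at a 24.1 mm opening.
- **Forces:** The highest wrist force I read was about 17–18 N, at the lever stop. The limit is 120 N.
- **Everything else:** In the last picture, taken before the final nudge, the narrow box, short lever, look-alikes and loose items look undisturbed. The tape roll and the pink lever were hidden behind the arm there. I compared these by eye and did not measure them.

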